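# Roll a turned blank up the loading gutter and shut the keeper

## Task

With the fingertips, push the round turned wooden blank up the sloped gutter and over its crest until it lies in the seat against the black stop and cannot roll back. Then push the red-knobbed keeper arm round until it stands straight across the gutter behind the blank, and move clear. Do not pick the blank up or lift it out of the gutter, and leave the loose things beside the gutter where they stand.

Things in the scene. Friction and masses are not known exactly. Their poses are not given: they have to be found in the camera images.
- blank: the round wooden blank, a cylinder 50 mm in diameter, 60 mm long, brass band at each end, 60 to 140 g. Origin at its centre. It lies across the gutter (axis along the trough's y), rolls freely, and its frame turns with it. It starts at the gutter's lower end, resting on the lip, centre at x = -113.5, z = 25 mm of the trough frame.
- trough: the fixed sloped gutter; place and heading vary. x runs uphill along it (tilted up 0.12 rad), y across, z square to its floor. Origin on the floor surface, mid-width, 60 mm over the table. In mm: 66 wide inside (y -33 to 33), walls 8 thick, tops at z = 12; aluminium floor z = 0 from x = -135 to the crest at x = 70. Lower lip x -143 to -135, top z = 12. Plywood base 300 x 130, 12 thick.
- crest (a point): the crest, where the aluminium floor ends and the dark seat begins: mid-width, on the floor, at x = 70, z = 0 mm of the trough frame. Beyond it the seat floor drops by 0.245 rad relative to the trough's x, so a blank whose centre is well past the crest rolls on to the stop by itself and stays
- seat (a point): where the blank's centre lies when seated against the stop: x = 105, y = 0, z = 17 mm of the trough frame. The black stop's face is 25 mm farther uphill (x = 130), full width, its top at z = 42 mm
- keeper (a joint): keeper angle, rad, about a pin square to the floor at x = 62, y = 50 mm of the trough frame (outside the +y wall). Pin to knob points along (-cos, -sin) in the trough's x, y: 0 = straight downhill, negative = swung away, 1.57 = shut across the gutter, at its end stop (-0.7 the other end). Starts -0.6 to 0.05; stays where left; 0.5 N at the knob moves it. Steel arm 12 mm wide, 70 long, z 17 to 27.
- keeper_knob (a point): the keeper's upright red knob, a post 16 mm in diameter, 60 mm from the pin, standing from z = 26.5 to 60.5 mm in the trough frame; this point is on its axis at z = 43.5 mm
- spare: bystander: dark turned wooden finial standing on the table, 42 mm in diameter, 75 mm tall; origin at the centre of its underside
- ferrule: bystander: brass ring lying on the table, 38 mm outside diameter, 22 mm tall; origin at the centre of its underside
- wedge: bystander: pale wooden block lying on the table, 70 x 40 x 30 mm; origin at the centre of its underside
There are look-alikes about, which are no part of the job. What is shaped like the blank but blue or orange is not meant.

How it is judged:
By the outcome, as a careful person would: the job done as asked, in the order asked, and still so for the second after the job is handed in, with the robot touching nothing.
It also fails if it takes over 54 s, if anything falls off the work surface, if the arm or the gripper's body presses on something with over 40 N, if the wrist force passes 120 N, or if a joint passes its speed limit or range.

## Robot

A 7-joint arm with a two-finger parallel gripper is mounted at the origin on the work surface. World frame = base frame: x ahead of the robot, y to its left, z up, the work surface at z = 0. Lengths are in m, angles in rad, forces in N, time in s.
With the tool pointing down it reaches from about 0.425 to 0.925 m from the base axis. Payload 6.8 kg.
Tool frame: the origin (TCP) lies midway between the tips of the shut fingers; the grasp point (between the pads) lies 19 mm behind it; z points along the fingers, x is the direction in which the jaws open and shut, and the axes are right-handed (so a half turn about z gives the same grasp; the last joint's range is limited). The gripper opens to 85 mm and grips with 20 to 120 N. Pads are 22 mm wide; open, the fingers measure 114 mm over their backs; the gripper's body (76 mm by 85 mm) begins 54 mm behind the grasp point. The pads swing forward as they close: fully open they stand 13 mm farther back than shut.
Start: joints at [1.096, 0.477, 0.022, 1.555, -0.011, 1.109, -0.083], TCP at [0.242, -0.63, 0.231] pointing down, gripper open.
Joint ranges: [-2.96, 2.96], [-0.34, 2.1], [-1.41, 1.46], [0.24, 2.44], [-1.37, 4.51], [0.17, 1.92], [-2.96, 2.96]. Speed limits (rad/s): [2.39, 2.39, 3.14, 3.14, 3.14, 3.14, 3.14].

## Interface

Orientations are given as a rotation vector (axis times angle).
In Python, from bench import r gives the robot as it stands. The module is installed in compiled form; this text tells all that it offers.
- The arm moves only by the shell command python3 -m pendant 'ROWS' [OPENING] [FORCE]. ROWS is text: rows parted by semicolons, each of 4 numbers parted by spaces: the shift along the tool's x, y, z in cm, then the turn about the tool's z in degrees. A call has 1 to 8 rows; each row shifts and turns the pose as measured when the row begins, along the tool's axes as they then stand; what a row does not reach is not made up. A row lasts 1/12 s, in which the tool goes at most 41.7 mm and 7.16 degrees, less where a joint would pass 70% of its speed; a pose out of reach is approached as far as the arm can. A call with a gripper value outside its range is refused whole. OPENING is the closure in counts, from 0 (fully open) to 255 (shut), set as the call begins (- or left out, the last holds). The fingers move at their own pace and stop on an object; FORCE is the grip in N (left out, the last holds). Time passes only in rows, so rows that do not move let the fingers close. It gives the time, the measured TCP pose, the force and the opening at its end, in the units of the state.
- r.get_obs(): the state, without advancing time (a new reading comes with each control period).
- r.grab_frame(name): name is "scene" or "side" or "wrist"; returns a dict with "color" (480x640x3 uint8, red, green, blue), "fx", "fy", "cx", "cy" (pixels), "R" (3x3) and "t" (3): a world point X has camera coordinates R X + t; the wrist camera has in their place "hand_eye" (4x4, takes a point from camera to tool coordinates, whose origin is the TCP and whose axes are the tool frame's). Camera axes: x right, y down, z forward; pixel columns grow to the right and rows downward; lengths in m; the calibration is good to about 2 mm. A picture is of the moment at which its call begins: read the wrist's pose just before it. There is no depth.
- r.hand_in(): hands the job in, once; it reports no verdict.
The state is a dict: "clock": time; "joints": joint angles; "qvel": joint speeds; "tau": joint torques, N m; "tcp_pos": TCP position; "orientation": TCP orientation; "contact_force": force on the tool from outside, world axes, zero at the start; "moment": the same for the moment, N m; "grip_width": finger opening in m.
Only numpy, scipy, OpenCV 4.12 (cv2) and the standard library are available. Lean on these libraries where they do the work, as an engineer would, in place of code of your own. Each camera call takes 0.05 s, during which the arm holds its last target.

## Working session

There is one attempt and no reset: what is moved stays moved. The work goes in short steps, Python scripts to look and compute and a shell command to move; the robot and the scene stay as the last step left them, time stands still between calls to the robot, and variables do not carry over. Pictures are saved under pics/ and viewed, and the job is handed in when it is done.

```bash
mkdir -p pics; cat > h.py <<'E'
import numpy as np, cv2
from bench import r
def save(n,f,crop=None,s=1):
    im=r.grab_frame(n) if isinstance(n,str) else n
    c=im["color"][:,:,::-1].copy()
    if crop: x0,y0,x1,y1=crop; c=c[y0:y1,x0:x1]
    if s!=1: c=cv2.resize(c,None,fx=s,fy=s,interpolation=cv2.INTER_CUBIC)
    cv2.imwrite("pics/"+f,c); return im
def proj(im,X):
    X=np.atleast_2d(X); c=X@np.array(im["R"]).T+np.array(im["t"])
    return np.c_[im["fx"]*c[:,0]/c[:,2]+im["cx"],im["fy"]*c[:,1]/c[:,2]+im["cy"]]
def ray(im,u,v):
    R=np.array(im["R"]);t=np.array(im["t"])
    d=R.T@np.array([(u-im["cx"])/im["fx"],(v-im["cy"])/im["fy"],1.]); return -R.T@t,d/np.linalg.norm(d)
def onz(im,u,v,z):
    o,d=ray(im,u,v); return o+d*(z-o[2])/d[2]
E
python3 - <<'E'
from h import *
print(r.get_obs())
import pickle
D={}
for n in("scene","side"):
    D[n]=save(n,n+"0.png"); print(n,ray(D[n],320,240),D[n]["fx"])
pickle.dump(D,open("d0.pkl","wb"))
E
```

```text
{'clock': 0.0, 'joints': array([ 1.09591449,  0.47780397,  0.02236082,  1.55647291, -0.01148253,
        1.10926082, -0.08310817]), 'qvel': array([-0.00022531, -0.00042257, -0.00047497,  0.00011705,  0.00029663,
        0.00114225,  0.00099659]), 'tau': array([-1.05639996e-03, -5.96449506e+01,  1.60720691e+00, -2.81198376e+01,
        1.23536252e-02,  9.36062570e-03,  2.28302275e-05]), 'tcp_pos': array([ 0.24182093, -0.62956363,  0.23031446]), 'orientation': array([-2.58856817e+00,  1.77856873e+00,  2.48470311e-03]), 'contact_force': array([-1.04586043,  0.54191103,  1.10823708]), 'moment': array([-0.00062275, -0.05748846,  0.01125104]), 'grip_width': 0.0858905870062551}
scene (array([ 0.86003852, -0.15766373,  0.7082798 ]), array([-0.38591153,  0.33140333, -0.86095536])) 456.76688676849744
side (array([ 0.11053804, -0.46001512,  0.63953321]), array([ 0.50124486,  0.61212287, -0.61160378])) 524.6566303316051
```

View pics/scene0.png

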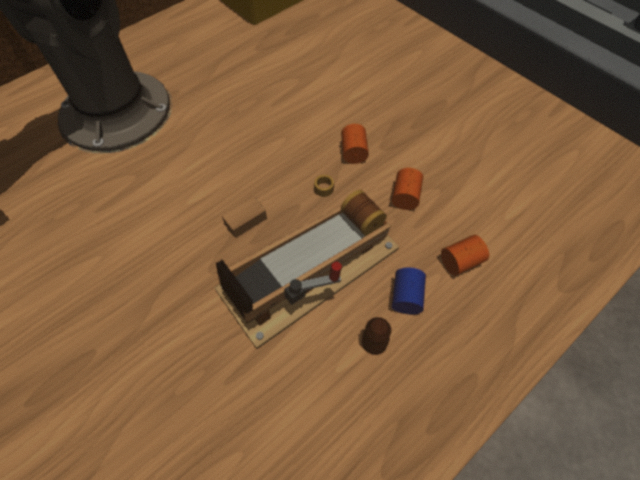

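View pics/side0.png

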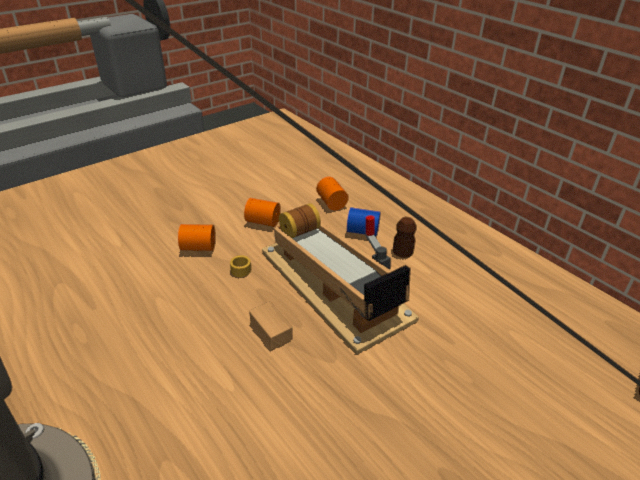

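Scene view: the blank (brown with brass bands) is at (363,211) and side view (300,220). The orange cylinders at scene (355,143), (408,188), (466,254) and the blue one at (409,290) are look-alikes. The keeper knob is at (336,271). Next I'll enlarge.

```bash
python3 - <<'E'
from h import *
import pickle
D=pickle.load(open("d0.pkl","rb"))
save(D["scene"],"sc.png",(205,180,405,350),4)
save(D["side"],"sd.png",(250,195,430,355),4)
E
```

```text
(no output)
```

View pics/sc.png

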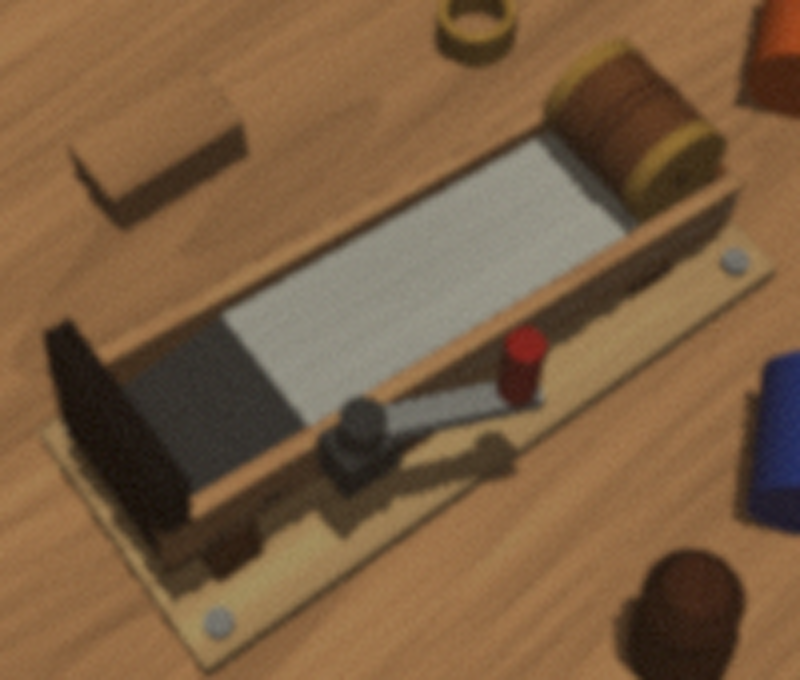

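View pics/sd.png

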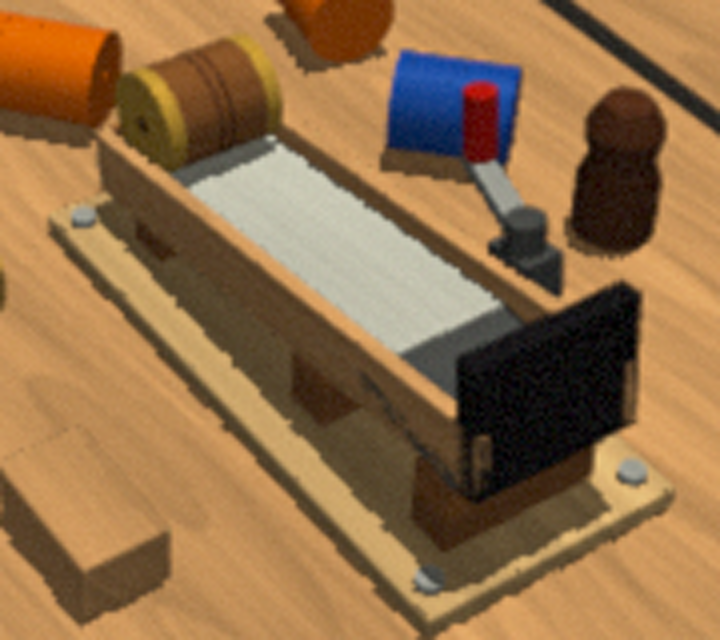

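```bash
cat > fit.py <<'E'
from h import *
import pickle
from scipy.optimize import least_squares
D=pickle.load(open("d0.pkl","rb"))
S,T=D["scene"],D["side"]
sp=lambda u,v:(u/4+205,v/4+180); dp=lambda u,v:(u/4+250,v/4+195)
def Rt(yaw,tilt=0.12):
    c,s=np.cos(yaw),np.sin(yaw); Rz=np.array([[c,-s,0],[s,c,0],[0,0,1]])
    Ry=np.array([[np.cos(tilt),0,-np.sin(tilt)],[0,1,0],[np.sin(tilt),0,np.cos(tilt)]]); return Rz@Ry,Rz
def trough(p,X):
    return np.array([p[0],p[1],.06])+Rt(p[2])[0]@np.array(X)
def base(p,X):
    b=np.array([p[0],p[1],0])+Rt(p[2])[1]@(np.array(X)+np.array([p[3],0,0])); return b
def knob(p,z=.0605):
    a=p[4]; return trough(p,[.062-.06*np.cos(a),.05-.06*np.sin(a),z])
obs=[(S,sp(222,316),lambda p:trough(p,[.07,-.033,0])),
(S,sp(207,670),lambda p:base(p,[.15,.065,.012])),(S,sp(773,265),lambda p:base(p,[-.15,.065,.012])),(S,sp(43,433),lambda p:base(p,[.15,-.065,.012])),
(T,dp(430,622),lambda p:base(p,[.15,-.065,.012])),(T,dp(673,490),lambda p:base(p,[.15,.065,.012])),(T,dp(52,222),lambda p:base(p,[-.15,-.065,.012])),
(S,sp(527,345),knob),(T,dp(481,90),knob),(T,dp(278,140),lambda p:trough(p,[-.113+.02,.033,0])),
(S,sp(65,320),lambda p:trough(p,[.134,-.041,.042])),(T,dp(458,355),lambda p:trough(p,[.138,-.041,.042])),(T,dp(630,288),lambda p:trough(p,[.138,.041,.042]))]
def res(p,v=0):
    e=np.array([proj(c,f(p))[0]-np.array(o) for c,o,f in obs])
    e[9]*=0
    return e if v else e.ravel()
g=onz(S,*sp(222,316),.068);g2=onz(S,*sp(773,265),.012);g3=onz(S,*sp(207,670),.012)
y=np.arctan2(*(g3-g2)[[1,0]]); p0=np.array([g[0]-.07*np.cos(y),g[1]-.07*np.sin(y),y,0,-.2])
q=least_squares(res,p0,loss='soft_l1')
if __name__=="__main__":
    print(q.x); print(res(q.x,1).round(1))
    p=q.x
    for n,X in(("blank",[-.1135,0,.025]),("crest",[.07,0,0]),("seat",[.105,0,.017]),("pin",[.062,.05,.02])):
        print(n,trough(p,X).round(4),proj(S,trough(p,X)).round(0),proj(T,trough(p,X)).round(0))
    print(knob(p,.0435).round(4))
    pickle.dump(p,open("p.pkl","wb"))
    for im,n,o,b in((S,"s",205,180),(T,"t",250,195)):
        c=im["color"][:,:,::-1].copy();c=cv2.resize(c[b:b+170,o:o+200],None,fx=4,fy=4)
        for X in [(x,y,z) for x in(-.143,.07,.13) for y in(-.033,.033) for z in(0,.012)]+[(-.1135,y,.025) for y in(-.03,0,.03)]+[(.062,.05,.027)]:
            u=(proj(im,trough(p,X))[0]-[o,b])*4; cv2.circle(c,tuple(int(k) for k in u),4,(0,255,0),1)
        cv2.imwrite(f"pics/ov_{n}.png",c)
E
python3 fit.py
```

```text
[ 0.57374996  0.06301913 -1.64535756  0.00201452 -0.38259539]
[[ 0.3 -0.9]
 [-1.3  0.3]
 [ 0.9 -0.1]
 [-2.7 -1.2]
 [-0.3  0. ]
 [ 1.4 -0.9]
 [-1.5 -2.3]
 [ 0.7 -0.4]
 [ 0.1 -1. ]
 [ 0.   0. ]
 [-0.7 -0.4]
 [ 1.8  2.5]
 [ 0.8 -0.7]]
blank [0.5824 0.1784 0.0712] [[364. 212.]] [[299. 221.]]
crest [ 0.5686 -0.0063  0.0684] [[272. 273.]] [[360. 278.]]
seat [ 0.5661 -0.0389  0.0894] [[253. 278.]] [[374. 279.]]
pin [6.192e-01 3.000e-04 8.730e-02] [[296. 287.]] [[381. 255.]]
[0.6459 0.0565 0.1039]
```

```bash
cat > go.py <<'E'
# usage: go.py x y z (mm, trough frame) [yawdeg offset of tool x from trough +y]: remaining shift in tool axes
import sys
from h import *
import pickle
from scipy.spatial.transform import Rotation as Ro
from fit import trough,Rt
p=pickle.load(open("p.pkl","rb"))
def st():
    o=r.get_obs(); P=o["tcp_pos"];R=Ro.from_rotvec(o["orientation"]).as_matrix()
    return o,P,R,Rt(p[2])[0].T@(P-np.array([p[0],p[1],.06]))
if __name__=="__main__":
    o,P,R,L=st()
    a=[float(k) for k in sys.argv[1:]]
    ya=(p[2]+np.pi/2)+np.radians(a[3] if len(a)>3 else 0)
    ta=np.arctan2(R[1,0],R[0,0])
    turn=-np.degrees((ya-ta+np.pi)%(2*np.pi)-np.pi)
    tgt=trough(p,np.array(a[:3])/1000)
    print("clk",round(o["clock"],2),"world",P.round(4),"trough mm",(L*1000).round(1),"F",o["contact_force"].round(1))
    print("tool shift cm",(R.T@(tgt-P)*100).round(2),"turn",turn.round(1),"grip",round(o["grip_width"],4),"tilt z",R[:,2].round(3))
    print("tool axes in trough", (Rt(p[2])[0].T@R).round(2).tolist())
E
python3 go.py -185 0 100
python3 - <<'E'
from fit import *
p=q.x
for n,uv,z in(("spare",(377,335),.04),("ferr",(324,187),.01),("wedge",(245,218),.02)):
    w=onz(S,*uv,z); print(n,w, (Rt(p[2])[0].T@(w-np.array([p[0],p[1],.06]))).round(3))
E
```

```text
clk 0.1 world [ 0.2419 -0.6296  0.2305] trough mm [ 730.7 -279.3   83.6] F [-0.3  1.  -0.4]
tool shift cm [-70.43 -64.18   9.43] turn -64.7 grip 0.0857 tilt z [-0.001  0.001 -1.   ]
tool axes in trough [[0.9, 0.42, -0.12], [0.43, -0.9, -0.0], [-0.11, -0.05, -0.99]]
spare [0.74265755 0.05366987 0.04      ] [-0.006  0.169 -0.019]
ferr [0.46406341 0.19447583 0.01      ] [-0.128 -0.119 -0.035]
wedge [0.42687617 0.03662643 0.02      ] [ 0.032 -0.144 -0.044]
```

View pics/ov_s.png

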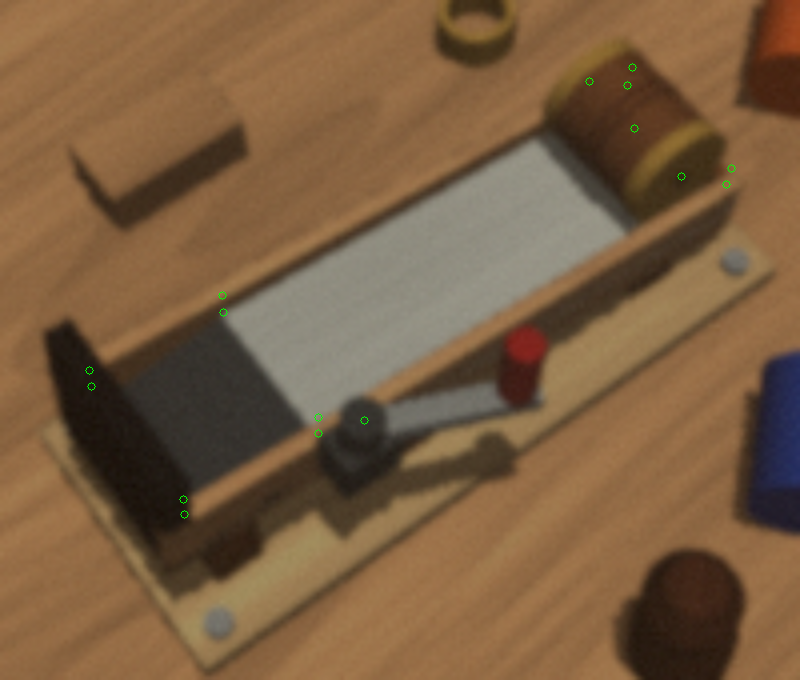

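```bash
python3 -m pendant '-0.5 -4 0 -7;-0.5 -4 0 -7;-0.5 -4 0 -7;-0.5 -4 0 -7;-0.5 -4 0 -7;-0.5 -4 0 -7;-0.5 -4 0 -7;-0.5 -4 0 -7' 155; python3 go.py -185 0 100
```

```text
clock: 0.77
tcp_pos: [0.426, -0.3837, 0.2246]
orientation: [3.122, -0.341, -0.014]
contact_force: [1.1, -0.1, 0.2]
grip_width: 0.0336
clk 0.77 world [ 0.426  -0.3837  0.2246] trough mm [ 472.9 -114.   108.8] F [ 1.1 -0.1  0.2]
tool shift cm [  2.09 -66.19   8.59] turn -8.2 grip 0.0336 tilt z [-0.009 -0.    -1.   ]
tool axes in trough [[0.14, 0.98, -0.12], [0.99, -0.14, -0.01], [-0.03, -0.12, -0.99]]
```

```bash
python3 -m pendant '0.3 -4 0 -4;0.3 -4 0 -3;1 -4 0 -1;1 -4 0 0;1 -4 0 0;1 -4 0 0;1 -4 0 0;0 -4 0 0'; python3 go.py -185 0 100; python3 -m pendant '0 -4 0 0;0 -4 0 0;0 -4 0 0;0 -4 0 0;0 -4 0 0;0 -4 0 0;0 -4 0 0;0 -4 0 0'; python3 go.py -185 0 60
```

```text
clock: 1.43
tcp_pos: [0.5097, -0.0627, 0.222]
orientation: [3.14, -0.101, -0.018]
contact_force: [1.8, 0.3, -0.1]
grip_width: 0.0331
clk 1.43 world [ 0.5097 -0.0627  0.222 ] trough mm [148.6 -54.5 145.3] F [ 1.8  0.3 -0.1]
tool shift cm [  5.88 -32.53   8.41] turn 0.6 grip 0.0331 tilt z [-0.012  0.    -1.   ]
tool axes in trough [[-0.01, 0.99, -0.12], [1.0, 0.01, -0.01], [-0.01, -0.12, -0.99]]
clock: 2.1
tcp_pos: [0.5275, 0.2698, 0.2199]
orientation: [3.137, -0.105, -0.022]
contact_force: [0.9, -0.3, 0.6]
grip_width: 0.0331
clk 2.1 world [0.5275 0.2698 0.2199] trough mm [-182.2  -61.5  183. ] F [ 0.9 -0.3  0.6]
tool shift cm [ 6.31  1.2  12.16] turn 0.4 grip 0.0331 tilt z [-0.014 -0.002 -1.   ]
tool axes in trough [[-0.01, 0.99, -0.12], [1.0, 0.01, -0.01], [-0.01, -0.12, -0.99]]
```

```bash
python3 - <<'E'
from fit import *
p=q.x
for n,uv,z in(("o1",(355,143),.025),("o2",(408,188),.025),("o3",(466,254),.025),("blue",(409,290),.025)):
    w=onz(S,*uv,z); print(n,w.round(3), (Rt(p[2])[0].T@(w-np.array([p[0],p[1],.06]))).round(3))
E
python3 -m pendant '2 0 2 0;2 0 2 0;2.5 0.5 2 0;0 0 2 0;0 0 0 0'; python3 go.py -160 0 20
python3 - <<'E'
from h import *
save("scene","sc1.png",(205,80,485,290),2.8)
E
```

```text
o1 [0.432 0.305 0.025] [-0.234 -0.159 -0.007]
o2 [0.578 0.302 0.025] [-0.241 -0.013 -0.006]
o3 [0.739 0.272 0.025] [-0.224  0.15  -0.008]
blue [0.721 0.151 0.025] [-0.102  0.14  -0.023]
clock: 2.52
tcp_pos: [0.5889, 0.2793, 0.1364]
orientation: [-3.134, 0.072, 0.022]
contact_force: [-1.6, 0.7, -1.0]
grip_width: 0.0336
clk 2.52 world [0.5889 0.2793 0.1364] trough mm [-206.1   -1.   101.8] F [-1.6  0.7 -1. ]
tool shift cm [0.05 5.61 7.53] turn 1.7 grip 0.0336 tilt z [-0.014  0.007 -1.   ]
tool axes in trough [[-0.03, 0.99, -0.13], [1.0, 0.03, -0.01], [-0.01, -0.13, -0.99]]
```

View pics/sc1.png

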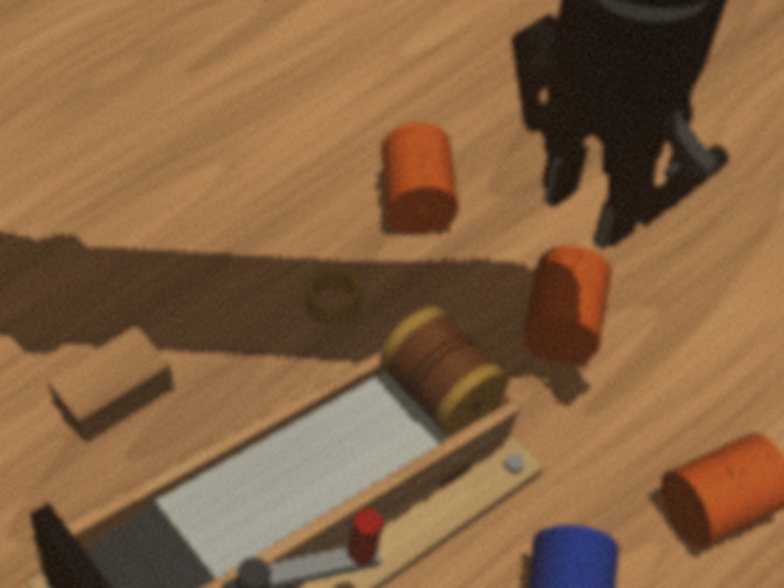

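```bash
python3 -m pendant '0 2.5 2 2;0 2.0 1 0;0 0.5 0 0'; python3 go.py -160 0 16
```

```text
clock: 2.82
tcp_pos: [0.5866, 0.2321, 0.1106]
orientation: [-3.128, 0.123, 0.014]
contact_force: [0.4, -0.9, -0.1]
grip_width: 0.0338
clk 2.82 world [0.5866 0.2321 0.1106] trough mm [-162.3    0.3   70.5] F [ 0.4 -0.9 -0.1]
tool shift cm [0.03 0.94 5.38] turn -0.2 grip 0.0338 tilt z [-0.009  0.011 -1.   ]
tool axes in trough [[0.0, 0.99, -0.13], [1.0, -0.0, -0.01], [-0.01, -0.13, -0.99]]
```

```bash
python3 -m pendant '0 0.3 2 0;0 0.3 2 0;0 0.2 1.2 0;0 0 0.2 0;0 0 0 0'; python3 go.py -145 0 16
python3 - <<'E'
from h import *
save("side","sd2.png",(230,150,430,300),4)
E
```

```text
clock: 3.23
tcp_pos: [0.589, 0.2254, 0.0634]
orientation: [-3.124, 0.128, -0.001]
contact_force: [0.1, 0.5, -0.2]
grip_width: 0.0332
clk 3.23 world [0.589  0.2254 0.0634] trough mm [-161.5    3.1   22.9] F [ 0.1  0.5 -0.2]
tool shift cm [-0.29  1.73  0.46] turn -0.4 grip 0.0332 tilt z [ 0.001  0.015 -1.   ]
tool axes in trough [[0.01, 0.99, -0.13], [1.0, -0.01, -0.0], [-0.0, -0.13, -0.99]]
```

View pics/sd2.png

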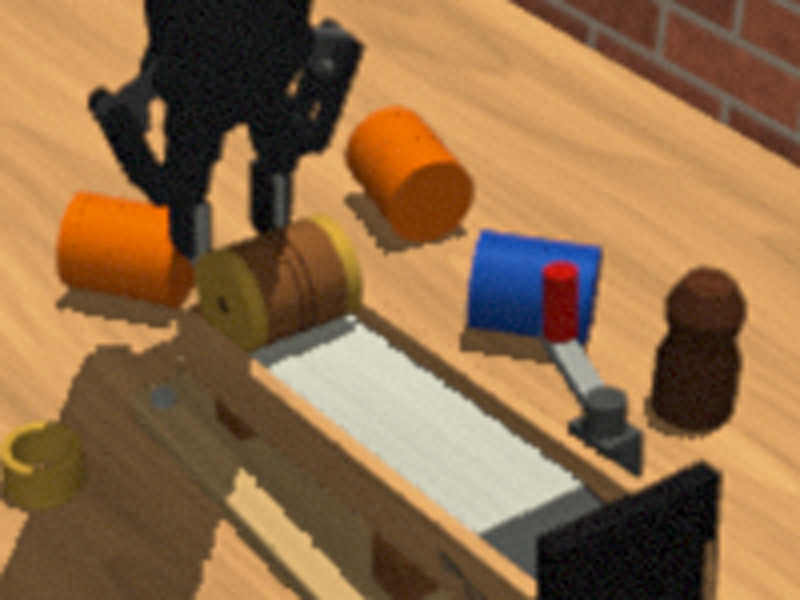

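Fingers stand at crop (190,220)/(270,200), directly behind the blank and clear of the orange look-alikes. Starting the push.

```bash
python3 -m pendant '-0.2 0.5 0.4 0;-0.1 0.5 0 0;0 0.6 -0.07 0;0 0.7 -0.08 0;0 0.8 -0.1 0;0 0.8 -0.1 0'; python3 go.py 60 0 18
python3 - <<'E'
from h import *
save("side","sd3.png",(230,150,430,300),4)
E
```

```text
clock: 3.78
tcp_pos: [0.5842, 0.1891, 0.0673]
orientation: [-3.119, 0.12, -0.011]
contact_force: [0.1, 0.9, -0.1]
grip_width: 0.033
clk 3.78 world [0.5842 0.1891 0.0673] trough mm [-124.7    1.    22.4] F [ 0.1  0.9 -0.1]
tool shift cm [-0.05 18.35 -2.15] turn -0.1 grip 0.033 tilt z [ 0.008  0.02  -1.   ]
tool axes in trough [[0.0, 0.99, -0.14], [1.0, -0.0, 0.01], [0.01, -0.14, -0.99]]
```

View pics/sd3.png

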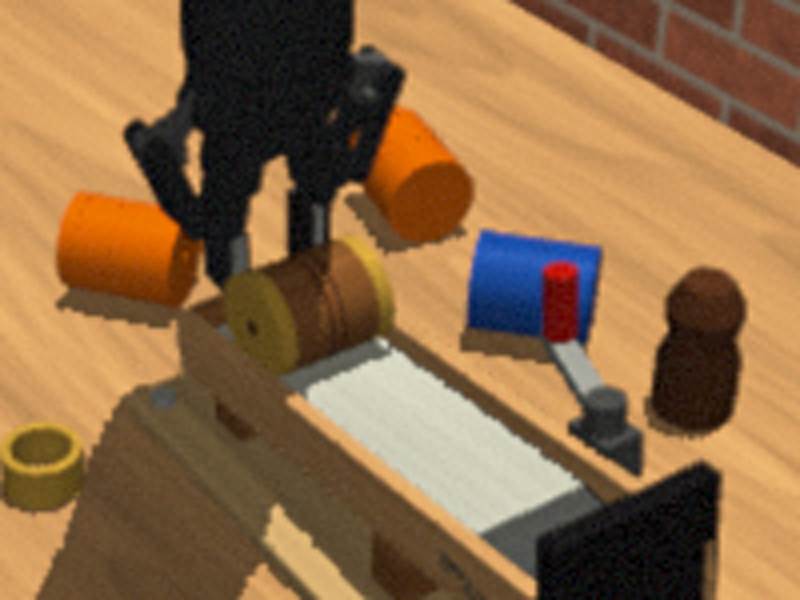

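The blank is rolling squarely ahead of the fingers. Continuing.

```bash
python3 -m pendant '0 0.9 0 0;0 0.9 0 0;0 0.9 -0.05 0;0 0.9 -0.1 0;0 0.9 -0.1 0;0 0.9 -0.1 0;0 0.9 -0.1 0;0 0.9 -0.1 0'; python3 go.py 60 0 18
python3 -m pendant '0 0.9 -0.1 0;0 0.9 -0.1 0;0 0.9 -0.1 0;0 0.9 -0.1 0;0 0.9 -0.1 0;0 0.7 -0.1 0'; python3 go.py 55 0 18
python3 - <<'E'
from h import *
save("side","sd4.png",(230,150,430,300),4)
save("scene","sc4.png",(205,180,405,330),4)
E
```

```text
clock: 4.5
tcp_pos: [0.5781, 0.1068, 0.0719]
orientation: [-3.121, 0.125, -0.011]
contact_force: [-0.0, 0.6, -0.3]
grip_width: 0.0335
clk 4.5 world [0.5781 0.1068 0.0719] trough mm [-42.3   1.1  17.1] F [-0.   0.6 -0.3]
tool shift cm [-0.05 10.12 -1.51] turn -0.3 grip 0.0335 tilt z [ 0.008  0.018 -1.   ]
tool axes in trough [[0.01, 0.99, -0.14], [1.0, -0.01, 0.01], [0.01, -0.14, -0.99]]
clock: 5.0
tcp_pos: [0.5733, 0.0483, 0.0775]
orientation: [-3.121, 0.126, -0.011]
contact_force: [0.1, 1.0, -0.1]
grip_width: 0.0338
clk 5.0 world [0.5733 0.0483 0.0775] trough mm [16.7  0.7 15.6] F [ 0.1  1.  -0.1]
tool shift cm [-0.04  3.76 -0.76] turn -0.4 grip 0.0338 tilt z [ 0.008  0.018 -1.   ]
tool axes in trough [[0.01, 0.99, -0.14], [1.0, -0.01, 0.01], [0.01, -0.14, -0.99]]
```

View pics/sd4.png

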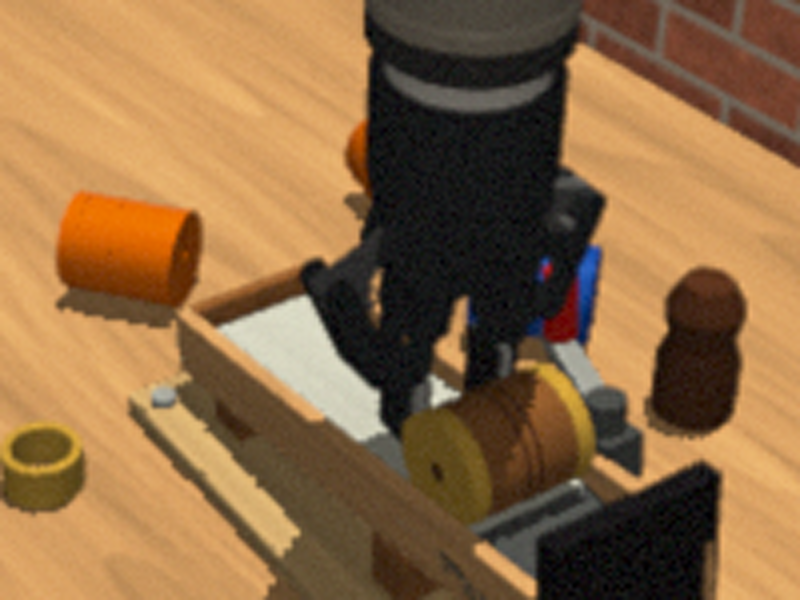

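View pics/sc4.png

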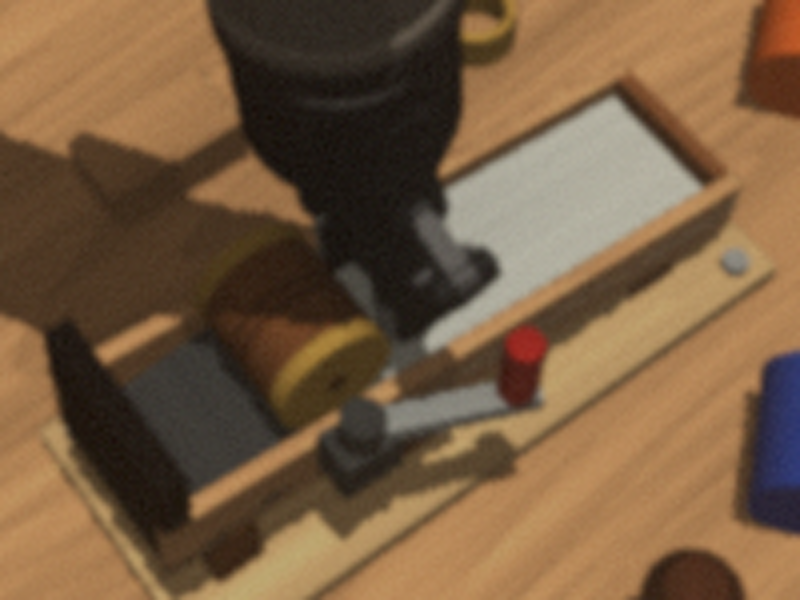

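```bash
python3 -m pendant '0 0.7 -0.1 0;0 0.7 -0.1 0;0 0.7 -0.1 0;0 0.6 -0.1 0;0 0.6 -0.1 0;0 0.4 -0.1 0;0 0 0 0;0 0 0 0'; python3 go.py 60 0 18
python3 - <<'E'
from h import *
save("side","sd5.png",(230,150,430,300),4)
save("scene","sc5.png",(205,180,405,330),4)
E
```

```text
clock: 5.77
tcp_pos: [0.5698, 0.0074, 0.0832]
orientation: [-3.121, 0.127, -0.01]
contact_force: [0.1, 0.8, -0.1]
grip_width: 0.0334
clk 5.77 world [0.5698 0.0074 0.0832] trough mm [58.1  0.2 16.3] F [ 0.1  0.8 -0.1]
tool shift cm [-0.02  0.16 -0.19] turn -0.4 grip 0.0334 tilt z [ 0.007  0.017 -1.   ]
tool axes in trough [[0.01, 0.99, -0.14], [1.0, -0.01, 0.01], [0.01, -0.14, -0.99]]
```

View pics/sd5.png

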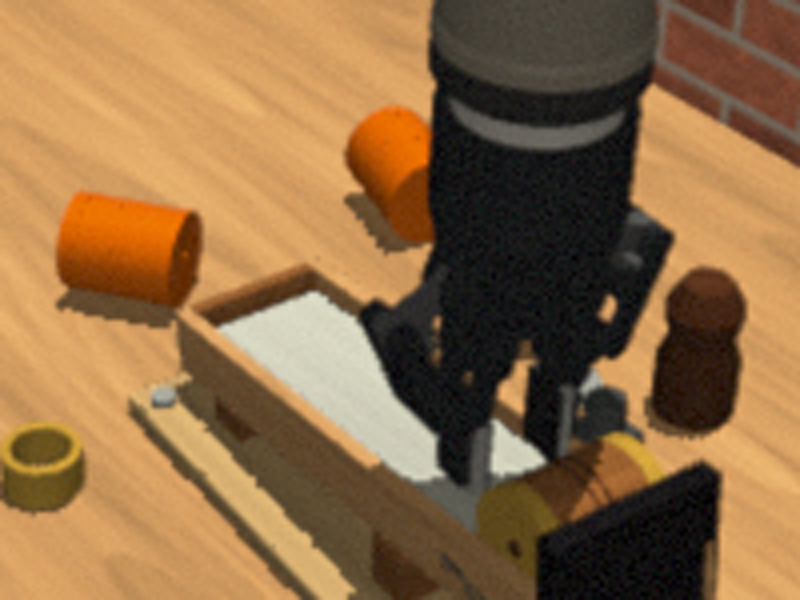

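View pics/sc5.png

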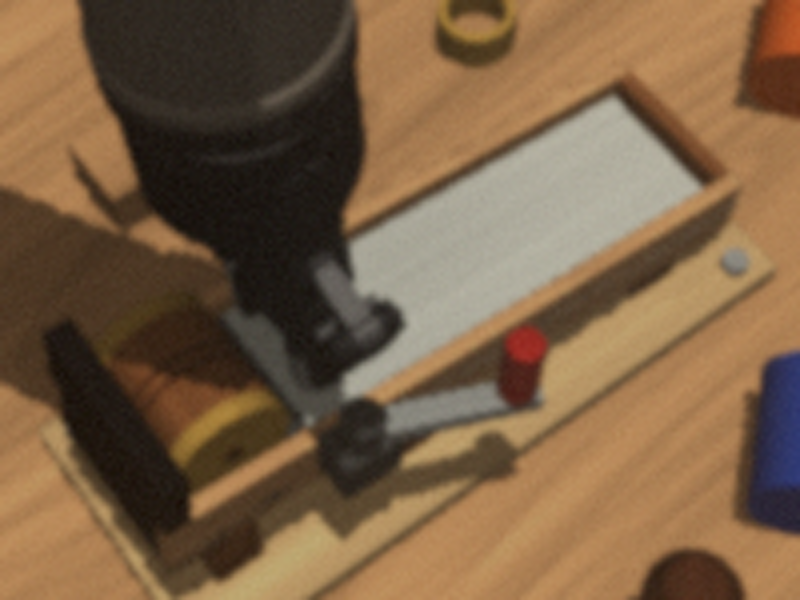

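The blank lies in the seat against the stop, at scene crop (195,390), with a gap to the fingers. I'll back off, rise, close the fingers and go round outside the knob.

```bash
python3 -m pendant '0 -1.5 -1 0;0 -1.5 -2.5 0;0 -1 -3 0;0 -1 -2 0;2.5 -0.5 0 0;3 0 0 0;3 0 0 0;2 0 0 0' 255; python3 go.py 0 112 60
```

```text
clock: 6.53
tcp_pos: [0.6769, 0.0713, 0.1804]
orientation: [-3.117, 0.105, -0.009]
contact_force: [0.8, -0.5, 0.5]
grip_width: 0.0001
clk 6.53 world [0.6769 0.0713 0.1804] trough mm [ -1.4 102.2 121.5] F [ 0.8 -0.5  0.5]
tool shift cm [0.94 1.02 6.07] turn 0.4 grip 0.0001 tilt z [ 0.007  0.023 -1.   ]
tool axes in trough [[-0.01, 0.99, -0.14], [1.0, 0.01, 0.01], [0.01, -0.14, -0.99]]
```

```bash
python3 -m pendant '0.9 0.3 2 0;0 0.5 2.5 0;0 0.2 2.5 0;0 0.2 1.2 0;0 0 0 0;0 0 0 0'; python3 go.py 0 100 36
python3 - <<'E'
from h import *
save("side","sd6.png",(280,150,480,300),4)
save("scene","sc6.png",(205,180,405,330),4)
E
```

```text
clock: 7.03
tcp_pos: [0.6936, 0.0744, 0.1025]
orientation: [-3.108, 0.093, -0.026]
contact_force: [0.0, -0.4, 0.1]
grip_width: -0.0004
clk 7.03 world [0.6936 0.0744 0.1025] trough mm [-15.1 118.7  44.6] F [ 0.  -0.4  0.1]
tool shift cm [-1.9   1.59  0.59] turn 0.8 grip -0.0004 tilt z [ 0.017  0.032 -0.999]
tool axes in trough [[-0.01, 0.99, -0.15], [1.0, 0.01, 0.01], [0.02, -0.15, -0.99]]
```

View pics/sd6.png

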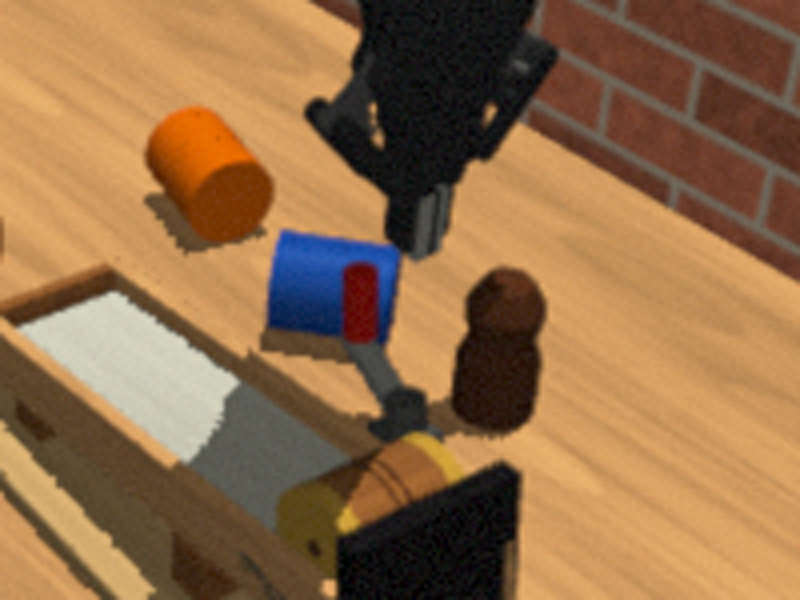

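View pics/sc6.png

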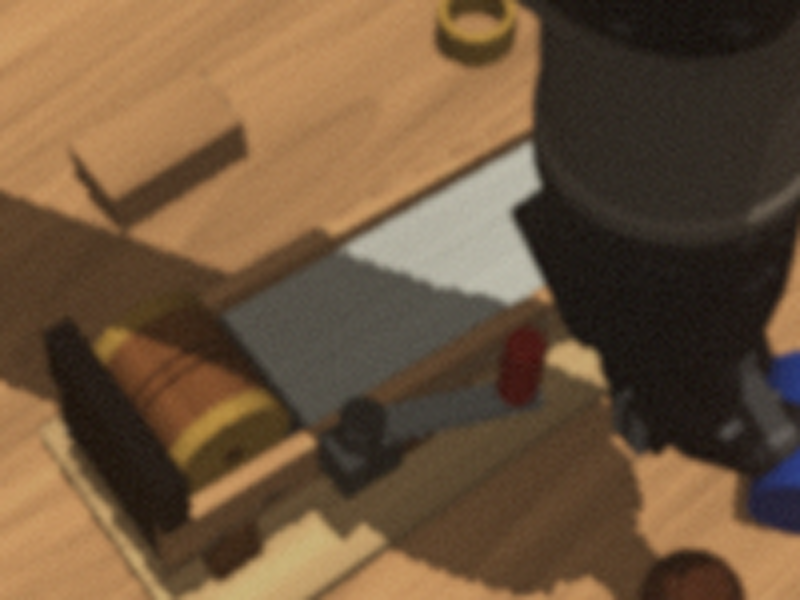

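```bash
python3 -m pendant '-0.8 1.0 0.5 0;-0.8 0.5 0.2 0;-0.8 0 0 0;-0.8 0 0 0;-0.8 0 0 0;-0.8 0 0 0'; python3 go.py 0 70 36
python3 - <<'E'
from h import *
save("side","sd7.png",(280,150,480,300),4)
E
```

```text
clock: 7.63
tcp_pos: [0.6472, 0.0648, 0.1024]
orientation: [-3.104, 0.093, -0.048]
contact_force: [0.8, 0.3, -0.7]
grip_width: -0.0002
clk 7.63 world [0.6472 0.0648 0.1024] trough mm [-2.1 73.1 43. ] F [ 0.8  0.3 -0.7]
tool shift cm [-0.33  0.32  0.65] turn 0.8 grip -0.0002 tilt z [ 0.032  0.035 -0.999]
tool axes in trough [[-0.01, 0.99, -0.16], [1.0, 0.01, 0.03], [0.03, -0.16, -0.99]]
```

View pics/sd7.png

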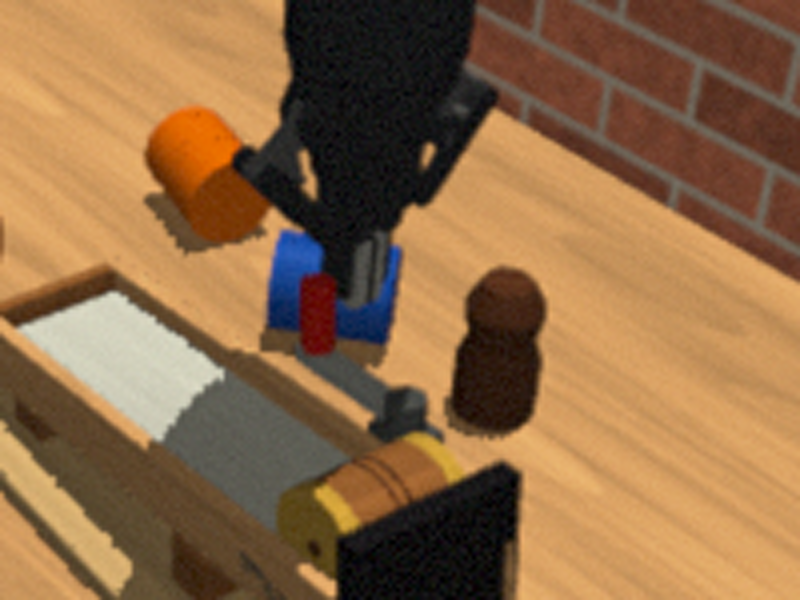

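The knob, at crop (318,315), has moved with the fingertips. Continuing.

```bash
python3 -m pendant '-0.8 0 0.3 0;-0.8 0 0.3 0;-0.8 0.2 0 0;-0.8 0.2 0 0;-0.7 0.4 0 0'; python3 go.py 15 20 36
python3 - <<'E'
from h import *
save("side","sd8.png",(280,150,480,300),4)
save("scene","sc8.png",(205,180,405,330),4)
E
```

```text
clock: 8.1
tcp_pos: [0.6049, 0.061, 0.0965]
orientation: [-3.104, 0.089, -0.052]
contact_force: [-0.0, 0.5, 0.3]
grip_width: 0.0
clk 8.1 world [0.6049 0.061  0.0965] trough mm [ 4.1 31.2 36.3] F [-0.   0.5  0.3]
tool shift cm [-1.14  1.06 -0.18] turn 1.0 grip 0.0 tilt z [ 0.035  0.035 -0.999]
tool axes in trough [[-0.01, 0.99, -0.16], [1.0, 0.02, 0.03], [0.03, -0.16, -0.99]]
```

View pics/sd8.png

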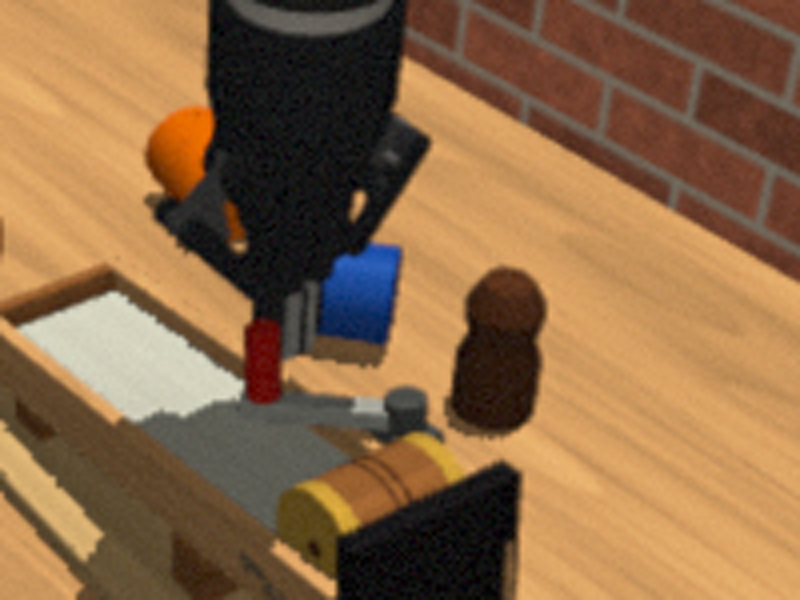

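View pics/sc8.png

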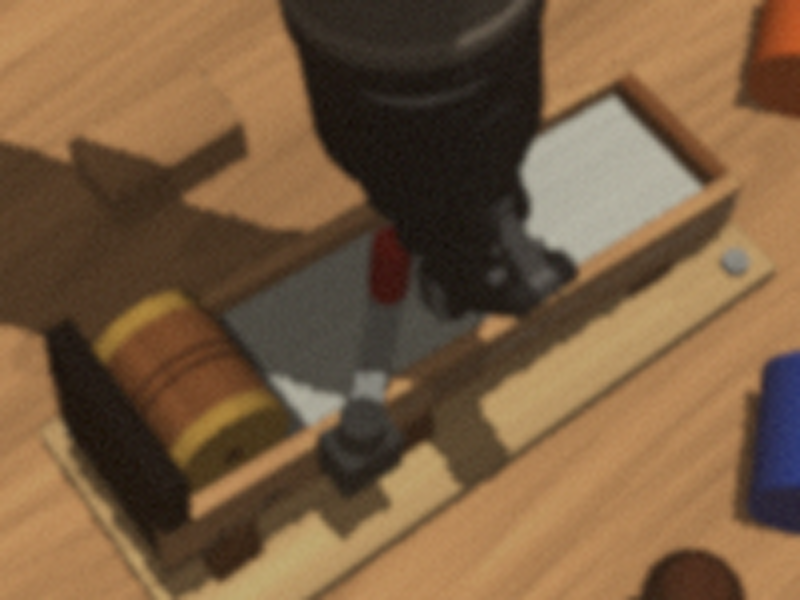

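Knob now at scene crop (388,265), arm about 45° round. I'll move to the knob's downhill side and push uphill.

```bash
python3 -m pendant '0 -1.2 -0.2 0;-1 -0.2 0 0;-1 0 0 0;-1.2 0 0 0;0 0.8 0 0;0 0.8 -0.1 0;0 0.8 -0.1 0;0 0.8 -0.1 0'; python3 go.py 43 -8 36
python3 - <<'E'
from h import *
save("side","sd9.png",(280,150,480,300),4)
save("scene","sc9.png",(205,180,405,330),4)
E
```

```text
clock: 8.87
tcp_pos: [0.5598, 0.0563, 0.0987]
orientation: [-3.095, 0.072, -0.028]
contact_force: [-9.1, 9.8, 4.1]
grip_width: -0.0
clk 8.87 world [0.5598 0.0563 0.0987] trough mm [ 12.3 -13.4  37.5] F [-9.1  9.8  4.1]
tool shift cm [ 0.46  3.06 -0.36] turn 1.6 grip -0.0 tilt z [ 0.019  0.045 -0.999]
tool axes in trough [[-0.03, 0.99, -0.17], [1.0, 0.03, 0.02], [0.02, -0.17, -0.99]]
```

View pics/sd9.png

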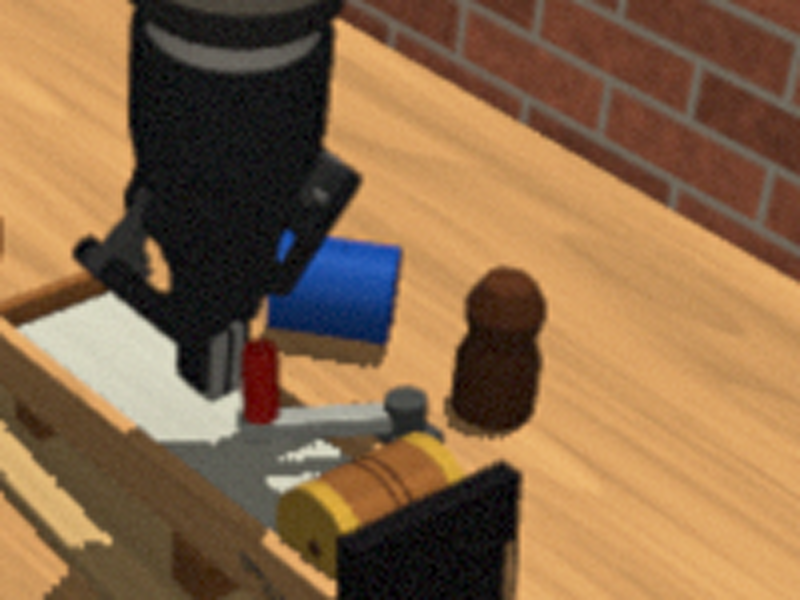

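View pics/sc9.png

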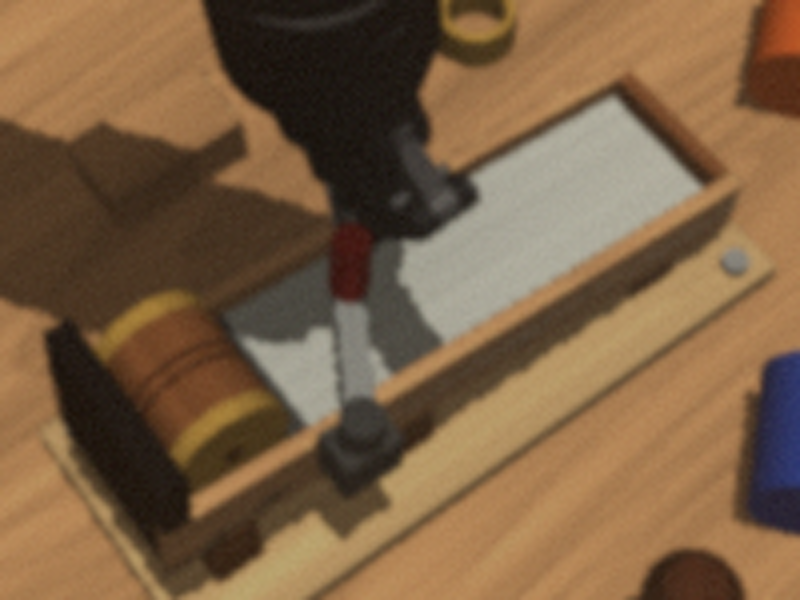

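The finger went too far across, so it bears at the knob's outer side (13 N). I'll back off, recentre and push straight uphill.

```bash
python3 -m pendant '-0.2 -1 0.1 0;0.8 0 0 0;0.8 0 0 0;0 0 0 0'; python3 go.py 43 -2 36;  python3 -m pendant '0 0.7 -0.1 0;0 0.7 -0.1 0;0 0.6 -0.1 0;0 0.5 -0.1 0'; python3 go.py 43 -8 36
python3 - <<'E'
from h import *
save("scene","sc10.png",(205,180,405,330),4)
E
```

```text
clock: 9.3
tcp_pos: [0.5738, 0.0638, 0.0981]
orientation: [-3.096, 0.074, -0.025]
contact_force: [0.5, 0.7, 0.5]
grip_width: 0.0004
clk 9.3 world [0.5738 0.0638 0.0981] trough mm [ 3.8  0.  37.9] F [0.5 0.7 0.5]
tool shift cm [-0.3   3.89 -0.46] turn 1.5 grip 0.0004 tilt z [ 0.017  0.044 -0.999]
tool axes in trough [[-0.02, 0.99, -0.16], [1.0, 0.03, 0.01], [0.02, -0.16, -0.99]]
clock: 9.63
tcp_pos: [0.5735, 0.0365, 0.101]
orientation: [-3.095, 0.075, -0.026]
contact_force: [0.3, 0.4, -0.5]
grip_width: 0.0003
clk 9.63 world [0.5735 0.0365 0.101 ] trough mm [31.1  1.8 37.5] F [ 0.3  0.4 -0.5]
tool shift cm [-1.01  1.17 -0.06] turn 1.5 grip 0.0003 tilt z [ 0.018  0.045 -0.999]
tool axes in trough [[-0.02, 0.99, -0.17], [1.0, 0.03, 0.01], [0.02, -0.16, -0.99]]
```

View pics/sc10.png

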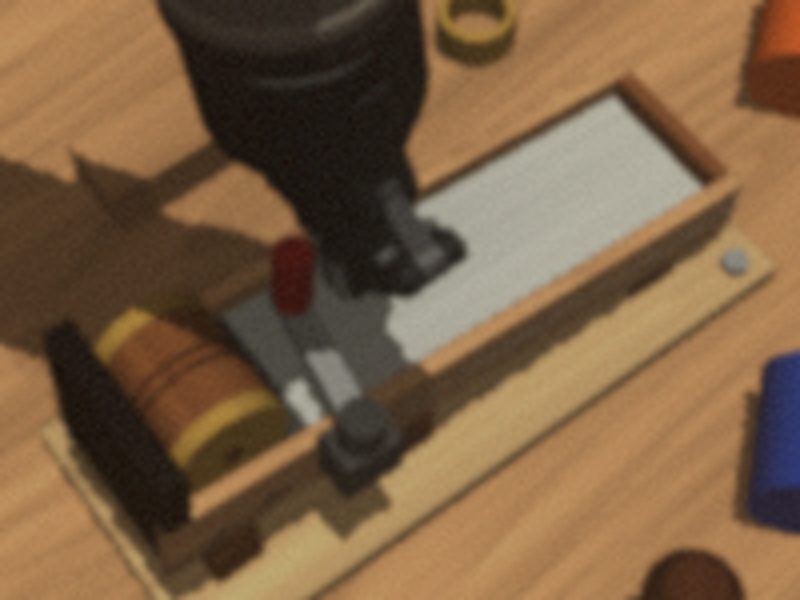

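```bash
python3 -m pendant '-0.2 0.5 -0.1 0;-0.2 0.4 -0.1 0;0 0.3 -0.05 0;0 0.2 0 0'; python3 go.py 43 -8 36
```

```text
clock: 10.02
tcp_pos: [0.5723, 0.0266, 0.1045]
orientation: [-3.084, 0.074, -0.042]
contact_force: [1.7, 4.9, -1.4]
grip_width: 0.0002
clk 10.02 world [0.5723 0.0266 0.1045] trough mm [41.5  1.3 39.8] F [ 1.7  4.9 -1.4]
tool shift cm [-0.94  0.19  0.32] turn 1.5 grip 0.0002 tilt z [ 0.028  0.055 -0.998]
tool axes in trough [[-0.02, 0.98, -0.18], [1.0, 0.03, 0.02], [0.03, -0.18, -0.98]]
```

```bash
python3 -m pendant '0 0.3 0 0;0 0.3 0 0;0 0.3 0 0'; python3 go.py 43 -8 36
python3 - <<'E'
from h import *
save("scene","sc11.png",(205,180,405,330),4)
save("side","sd11.png",(280,150,480,300),4)
E
```

```text
clock: 10.27
tcp_pos: [0.574, 0.0248, 0.1058]
orientation: [-3.074, 0.065, -0.053]
contact_force: [2.0, 8.5, -1.6]
grip_width: -0.0002
clk 10.27 world [0.574  0.0248 0.1058] trough mm [43.3  3.1 40.9] F [ 2.   8.5 -1.6]
tool shift cm [-1.13  0.03  0.45] turn 1.8 grip -0.0002 tilt z [ 0.036  0.066 -0.997]
tool axes in trough [[-0.03, 0.98, -0.19], [1.0, 0.03, 0.03], [0.04, -0.19, -0.98]]
```

View pics/sc11.png

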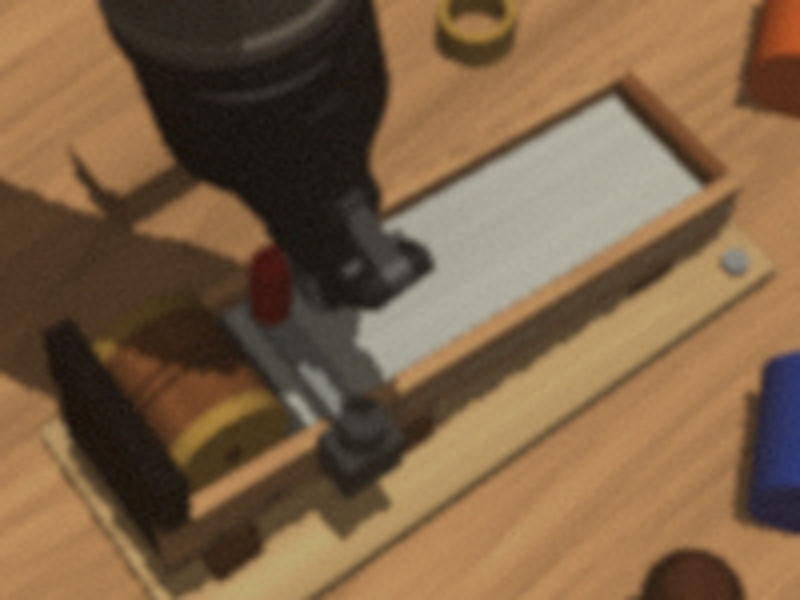

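View pics/sd11.png

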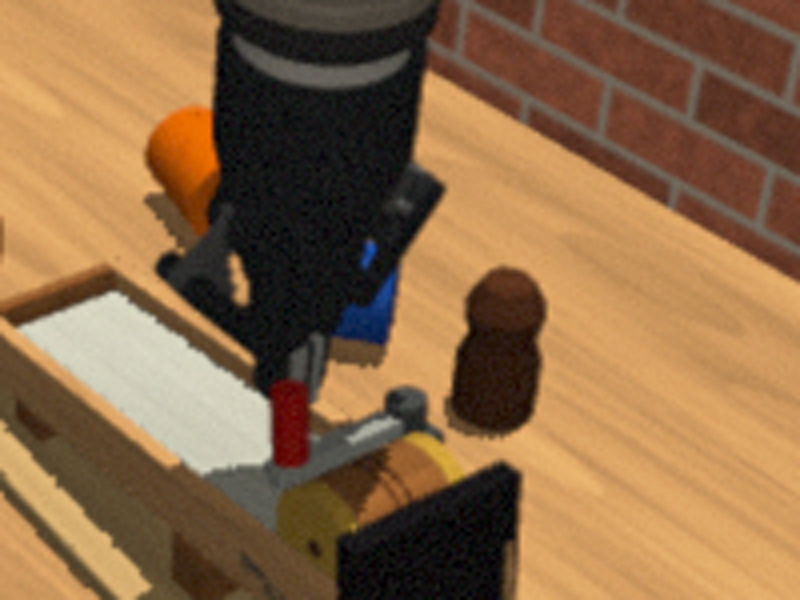

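Arm appears shut at its end stop (force climbing, arm parallel to the crest). Retreating, then measuring.

```bash
python3 -m pendant '0 -1 0 0;0 -1.5 -1 0;0 -1.5 -3 0;0 -2 -3.5 0;0 -2 -3.5 0;0 -3 -2 0;0 -3 0 0;0 -3 0 0'; python3 go.py 43 -8 36
python3 - <<'E'
from fit import *
a=save("scene","sc12.png",(205,180,405,330),4); b=save("side","sd12.png",(280,150,480,300),4)
p=pickle.load(open("p.pkl","rb"))
O=[]
for im in(a,b):
    c=im["color"].astype(int); m=((c[:,:,0]>70)&(c[:,:,0]>2.6*c[:,:,1])&(c[:,:,0]>2.6*c[:,:,2])).astype(np.uint8)
    n,l,s,ce=cv2.connectedComponentsWithStats(m); 
    for k in range(1,n):
        if s[k,4]>15: print(s[k],ce[k])
    w=[k for k in range(1,n) if s[k,4]>40 and np.hypot(*(ce[k]-proj(im,trough(p,[.062,-.01,.0435]))[0]))<15]
    O.append((im,ce[w[0]]))
    print("expected shut",proj(im,trough(p,[.062,-.01,.0435])))
for z in(.0435,):
  f=lambda v:np.concatenate([proj(i,trough(p,[.062-.06*np.cos(v[0]),.05-.06*np.sin(v[0]),z]))[0]-c for i,c in O])
  s=least_squares(f,[1.5]); print("angle",s.x,s.fun)
E
```

```text
clock: 11.03
tcp_pos: [0.5736, 0.1871, 0.2561]
orientation: [-3.08, 0.083, -0.046]
contact_force: [-0.3, -0.2, 0.2]
grip_width: 0.0003
clk 11.03 world [0.5736 0.1871 0.2561] trough mm [-99.4  -9.4 209.5] F [-0.3 -0.2  0.2]
tool shift cm [-0.62 17.13 14.49] turn 1.1 grip 0.0003 tilt z [ 0.031  0.06  -0.998]
tool axes in trough [[-0.02, 0.98, -0.18], [1.0, 0.02, 0.03], [0.03, -0.18, -0.98]]
[268 242  10   9  63] [272.36507937 246.06349206]
expected shut [[273.25226523 250.77265122]]
[347 245  10  22 168] [352.13690476 255.23214286]
expected shut [[351.82458877 255.32050373]]
angle [1.54859026] [ 1.63214678  4.301014   -0.8101986  -0.27982442]
```

View pics/sc12.png

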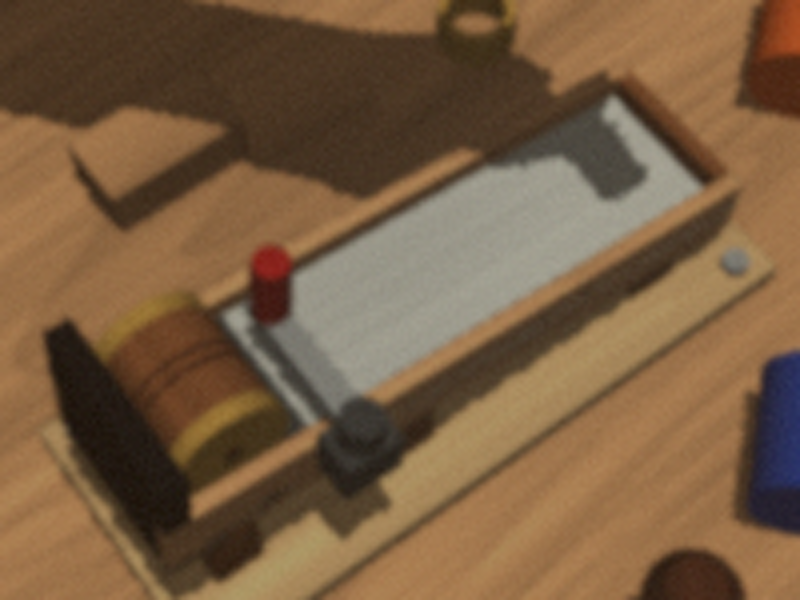

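View pics/sd12.png

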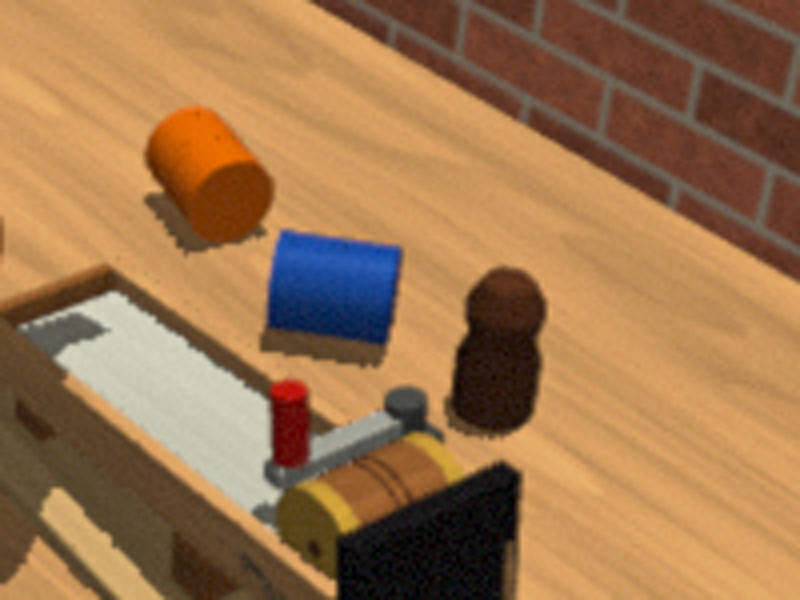

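Both views show the knob at the shut position: about (272.8,251) seen in the scene view against (273.3,250.8) expected, and (352.1,255.2) against (351.8,255.3) in the side view. The blank is seated and the bystanders are where they were. Handing in.

```bash
python3 - <<'E'
from h import *
print(r.get_obs()["contact_force"]); r.hand_in()
E
```

```text
[-0.77394529  0.38783087 -0.74359337]
the job is handed in; nothing more can be done
```

I pushed the blank up the gutter and over the crest with two part-open fingertips, and it rolled on into the seat against the black stop. I then pushed the keeper arm round with shut fingertips until it stood across the gutter behind the blank. I backed clear and handed in at about 11 s.

**Keeper:** in both last views the knob lies within about a pixel of its shut position. Before I backed off, the push force rose to about 8.5 N with almost no movement, so the arm was at its end stop. The fitted angle read 1.55 rad against 1.57. I put that down to the colour mask catching only the lit top of the knob in the scene view, which gave a 4-pixel residual there.

**Blank and loose things:** in the last pictures the blank sat in the seat. The finial, wedge and ferrule showed no visible shift, judged by eye.

**What went wrong:** partway through the keeper swing the fingertip overshot across the gutter and pressed the knob's far side with about 13 to 14 N. I backed off, recentred and finished the push from there.

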